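Bin the spoilt mandarin and shut the food-waste caddy

TASK

The mandarin (the small one of the two orange fruits) has gone off: put it into the open food-waste caddy. Then push the lid over from behind until it is past upright and falls shut by its own weight, without leading it down. It will come to rest slightly ajar on its spring catch, so press on the ribbed pad at the front of the lid, gently, feeling for the click, until the catch has snapped over it; do not bear down on it harder than 16 N, and leave the caddy and the other things standing where they are.

Things in the scene. Friction and masses are not known exactly. Their poses are not given: they have to be found in the camera images.
- caddy: grey plastic food-waste caddy, a loose open tub, 1.6 kg, on a cork mat whose top is 4 to 11 mm above the worktop. 167 x 187 mm at the rim (inside 145 x 165 mm), 142 mm high, floor 6 mm up. Origin: centre of its underside; z up; -x is its front (with the catch), +x its back. The lid's hinge line lies along y at x = +80, z = 143 mm. A folded wire handle lies behind, below z = 70, out to x = +116 mm
- lid (a joint): angle of the lid (rad): 0 shut, 1.57 upright, starts leaning back at 1.72 to 1.95 (its stop). The hinge is stiff and damped: about 1 N at the edge moves the lid, it stays where left near upright and falls by itself only from somewhere between 1.3 and 1.05, differing with its unknown weight (190 to 260 g). It then falls at 1 to 3 rad/s and rests ajar at about 0.045 on the catch
- lid_pad (a point): ribbed thumb pad on the outer (upper) face of the lid, 125 mm from the hinge line and 41 mm behind the front edge, on the middle line; z out of that face, -x to the front edge. Lid shut: x = -45, y = 0, z = 149 mm in the caddy's frame. The lid is a plate 6 mm thick (underside in the hinge line's plane), 166 mm from hinge to front edge, 180 mm wide
- catch_hook (a point): hook of the black sprung catch, upright on the tub's front, 36 mm wide, up to z = 164 mm. Pressing the lid's pad wedges the hook outward, with a force that rises to 9 to 14 N (it differs); 1.5 mm before the lid is shut the hook snaps over the lid's front tongue and the force drops at once: the click. A hard stop lies just below it. Let go before the click, the lid stays ajar
- mandarin_centre (a point): centre of the mandarin, loose, the smaller of the two orange fruits: 55 mm across, 48 mm high, 64 g; its centre starts 24 mm above the worktop
- orange: the bigger orange, 77 mm across, 70 mm high, origin at its underside at the start; stays where it lies
- salt_shaker: glass salt shaker with metal top, 44 mm across, 90 mm high, behind the caddy; origin at its underside; stays where it stands
- espresso_cup: small green cup with a handle, 64 x 89 mm, 48 mm high, beside the fruit; origin at its underside; stays where it stands
Not all that is in view belongs to the job. Leave any green look-alike of the part that bears mandarin_centre alone.

How it is judged:
By the outcome, as a careful person would: the job done as asked, in the order asked, and still so for the second after the job is handed in, with the robot touching nothing.
It also fails if it takes over 70 s, if anything falls off the work surface, if the arm or the gripper's body presses on something with over 40 N, if the wrist force passes 120 N, or if a joint passes its speed limit or range.

ROBOT

A 7-joint arm with a two-finger parallel gripper is mounted at the origin on a cart in front of the work surface, level with it; the furniture and walls round the work are solid. World frame = base frame: x ahead of the robot, y to its left, z up, the work surface at z = 0. Lengths are in m, angles in degrees, forces in N, time in s.
With the tool pointing down it reaches from about 0.4 to 0.85 m from the base axis. Payload 4.4 kg.
Tool frame: the origin (TCP) lies between the finger pads; the fingertips stand 25 mm ahead of it and the grasp point (between the pads) lies 6 mm ahead of it; z points along the fingers, y is the direction in which the jaws open and shut (so a half turn about z gives the same grasp; the last joint's range is limited). The gripper opens to 94 mm and grips with 3 to 60 N. Pads are 16 mm wide; open, the fingers measure 119 mm over their backs; the gripper's body (75 mm by 177 mm) begins 78 mm behind the grasp point.
Start: joints at [69.912, 36.005, 2.206, 86.941, -1.547, 57.084, -1.146], TCP at [0.183, -0.624, 0.23] pointing down, gripper open.
Joint ranges: [-175.42, 175.42], [-21.48, 121.26], [-71.46, 75.88], [10.55, 141.38], [-63.04, 243.04], [13.31, 113.54], [-168.57, 168.57]. Speed limits (degrees/s): [147.25, 147.25, 180, 180, 180, 180, 180].

INTERFACE

Orientations are given as [roll, pitch, yaw] about the fixed x, y, z axes, in that order (R = Rz(yaw) Ry(pitch) Rx(roll)).
In Python, from station import r gives the robot as it stands. The module is installed in compiled form; this text tells all that it offers. Calls block until the motion is done:
- r.reach(position, orientation): joint-space move of the TCP to a pose.
- r.line_to(position, rot=None, vel=0.15, f_stop=None): straight line of the TCP; rot=None keeps the orientation; vel is the mean speed in m/s. With f_stop (N) it stops when the force on the tool has changed by that much, and returns True; else False.
- r.move_joints(angles): joint-space move.
- r.let_go() and r.clamp(): open the fingers fully, or close them until they stop; the grip force is fixed at half the most.
- r.sleep(seconds).
- r.inverse_kinematics(position, orientation): joint angles nearest the present ones, or None.
- r.grab_frame(name): name is "scene" or "top" or "wrist"; returns a dict with "color" (420x560x3 uint8, red, green, blue), "K" (3x3 intrinsics, pixels), "origin" and "orientation" of the camera in the world. Camera axes: x right, y up, looking along -z (the intrinsics and any distortion apply to the point x, -y, -z); pixel columns grow to the right and rows downward; lengths in m; the calibration is good to about 2 mm. A picture is of the moment at which its call begins. There is no depth.
A pose or a line that the arm cannot do raises r.PlanningError and nothing moves.
- r.hand_in(): hands the job in, once; it reports no verdict.
Trained networks look in a picture, given as the dict that the camera call returned (one of the last four; its "shot" number tells which), for a name from the list of things; names that differ only in an ending like _2 or _b are one class to them, and where a whole thing is asked for, a point or a joint stands for the part that bears it (a point fixed in the world has none). Each returns a list of dicts, best first, with "confidence" (0 to 1); they miss things now and then, are a little off and sometimes report something else, mostly with a low value. They report only what shows in the picture. A call takes as long as a camera call. They do not tell look-alikes from the thing itself.
- r.regions_of(picture, label): "pixels" (420x560 bool, what is visible of it).
- r.mark_of(picture, label): "location" ([x, y, z] in m, in world coordinates, good to about 4 mm: a listed point, or the origin of a listed thing).
Readings, each from a call of its own:
- r.current_t(): time.
- r.current_qpos(): joint angles.
- r.current_joint_velocities(): joint speeds.
- r.current_effort(): joint torques, N m.
- r.current_tool_pos(): TCP position.
- r.current_orientation(): TCP orientation.
- r.current_force(): force on the tool from outside, world axes, zero at the start.
- r.current_moment(): the same for the moment, N m.
- r.current_gripper_width(): opening from 0.0 (shut) to 1.0 (fully open).
Only numpy, scipy, OpenCV 4.12 (cv2) and the standard library are available. Lean on these libraries where they do the work, as an engineer would, in place of code of your own. Each camera call takes 0.05 s, during which the arm holds its last target.

## Working session

There is one attempt and no reset: what is moved stays moved. The work goes in short steps, each a Python script; the robot and the scene stay as the last script left them, time stands still between calls to the robot, and variables do not carry over. Pictures are saved under pics/ and viewed, and the job is handed in when it is done.

```bash
mkdir -p pics; python3 - <<'E'
from station import r
import cv2
for n in ("scene","top","wrist"):
    p=r.grab_frame(n); cv2.imwrite(f"pics/a_{n}.png",p["color"][:,:,::-1])
    print(n,p["origin"],p["orientation"],p["K"].tolist() if hasattr(p["K"],'tolist') else p["K"],p.keys())
    for l in ("caddy","lid","lid_pad","catch_hook","mandarin_centre","orange","salt_shaker","espresso_cup"):
        m=r.mark_of(p,l); print(l,[( [round(float(v),4) for v in d["location"]],round(d["confidence"],2)) for d in m])
print(r.current_t(),r.current_tool_pos(),r.current_orientation(),r.current_force())
E
```

```text
scene [-0.35645776 -0.49385867  0.575694  ] [ 63.63796423  -1.56640294 -77.51708226] [[546.4312114030068, 0.0, 287.26966156635575], [0.0, 546.4312114030068, 223.09896543996587], [0.0, 0.0, 1.0]] dict_keys(['color', 'K', 'origin', 'orientation', 'shot'])
caddy [([0.5257, -0.1388, 0.0078], 0.89)]Traceback (most recent call last):
  File "<stdin>", line 7, in <module>
ValueError: it knows: caddy, catch_hook, espresso_cup, lid_pad, mandarin_centre, orange, salt_shaker
```

```bash
python3 - <<'E'
from station import r
import cv2
for n in ("scene","top","wrist"):
    p=r.grab_frame(n); cv2.imwrite(f"pics/a_{n}.png",p["color"][:,:,::-1])
    print(n,p["origin"],p["orientation"],p["K"].tolist())
    for l in ("caddy","lid_pad","catch_hook","mandarin_centre","orange","salt_shaker","espresso_cup"):
        m=r.mark_of(p,l); print(l,[( [round(float(v),4) for v in d["location"]],round(d["confidence"],2)) for d in m])
print(r.current_t(),r.current_tool_pos(),r.current_orientation(),r.current_force())
E
```

```text
scene [-0.35645776 -0.49385867  0.575694  ] [ 63.63796423  -1.56640294 -77.51708226] [[546.4312114030068, 0.0, 287.26966156635575], [0.0, 546.4312114030068, 223.09896543996587], [0.0, 0.0, 1.0]]
caddy [([0.5279, -0.1371, 0.0084], 0.6)]
lid_pad [([0.5858, -0.2294, 0.267], 0.92)]
catch_hook [([0.4666, -0.0633, 0.1536], 0.75)]
mandarin_centre [([0.3058, -0.1906, 0.026], 0.96), ([0.3972, -0.3827, 0.0241], 0.58), ([0.4996, -0.4509, -0.0025], 0.37)]
orange [([0.5019, -0.4526, -0.0018], 0.74)]
salt_shaker [([0.701, -0.2593, 0.0038], 0.71)]
espresso_cup [([0.3839, -0.5247, 0.001], 0.67)]
top [ 0.37908643 -0.30705379  1.08056403] [  7.98188818   1.49036156 -91.1177127 ] [[509.4672665238798, 0.0, 278.09870490337784], [0.0, 509.4672665238798, 203.9517757555887], [0.0, 0.0, 1.0]]
caddy [([0.523, -0.1356, 0.0073], 0.77)]
lid_pad [([0.5854, -0.2358, 0.2715], 0.94), ([0.3998, -0.3803, 0.0222], 0.17)]
catch_hook [([0.4736, -0.0598, 0.1574], 0.6)]
mandarin_centre [([0.4001, -0.3801, 0.0222], 0.89), ([0.4975, -0.4463, -0.0001], 0.7), ([0.3039, -0.1859, 0.0235], 0.67)]
orange [([0.4985, -0.4455, 0.0022], 0.62)]
salt_shaker [([0.7059, -0.2642, -0.0017], 0.76)]
espresso_cup [([0.382, -0.5261, -0.0016], 0.77)]
wrist [ 0.24818372 -0.60440271  0.38487809] [-1.35874167e+01  8.33379408e-03 -7.37576280e+01] [[319.54594743345496, 0.0, 281.06535102062185], [0.0, 319.54594743345496, 206.38319096985578], [0.0, 0.0, 1.0]]
caddy []
lid_pad []
catch_hook []
mandarin_centre []
orange []
salt_shaker []
espresso_cup []
1.3 [ 0.1826609  -0.62382644  0.23048545] [ 1.79998438e+02 -9.55869449e-04  1.63179862e+01] [-0.17004229 -0.35709417 -0.07344935]
```

View pics/a_scene.png

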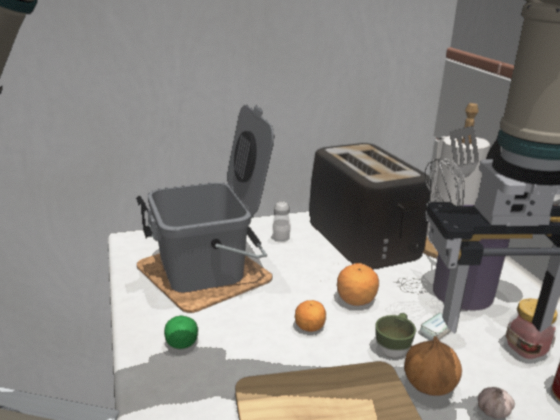

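View pics/a_top.png

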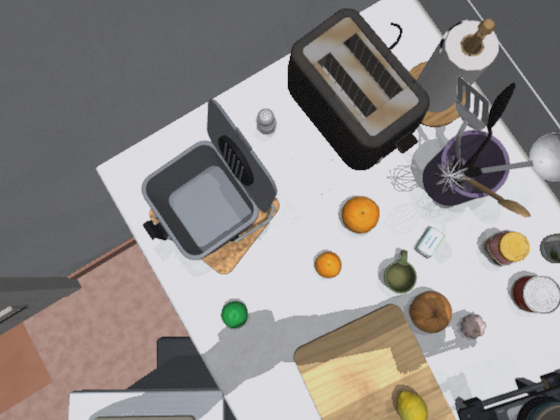

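View pics/a_wrist.png

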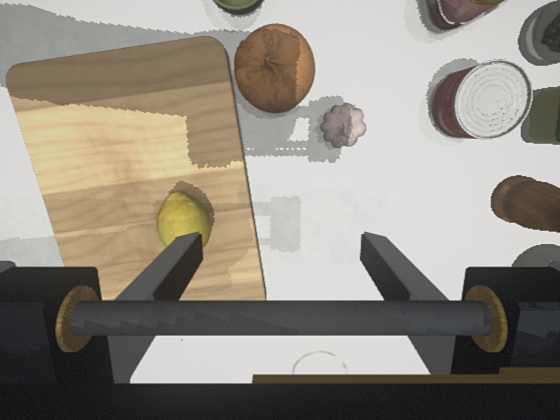

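The scene and top views agree to within a few mm. The mandarin is at about (0.399, -0.381), pixel (328,264) in top and (310,315) in scene. The bigger orange is at pixel (361,214) in top, and the green look-alike is at (234,314) in top. The open caddy's front faces lower left (about 125°). Next I'll refine the caddy's yaw and check how high the toaster stands.

```bash
cat > h.py <<'E'
from station import r
import numpy as np, cv2
from scipy.spatial.transform import Rotation as Ro
def Rm(o): return Ro.from_euler('xyz',o,degrees=True).as_matrix()
def proj(p,X):
    X=np.atleast_2d(X); c=(X-p["origin"])@Rm(p["orientation"]); q=np.c_[c[:,0],-c[:,1],-c[:,2]]
    uv=q@p["K"].T; return uv[:,:2]/uv[:,2:]
def unproj(p,uv,z):
    uv=np.atleast_2d(uv).astype(float); d=np.c_[uv,np.ones(len(uv))]@np.linalg.inv(p["K"]).T
    d=np.c_[d[:,0],-d[:,1],-d[:,2]]@Rm(p["orientation"]).T
    s=(z-p["origin"][2])/d[:,2]; return p["origin"]+s[:,None]*d
def cad(C,yaw,X):
    X=np.atleast_2d(X); return X@Ro.from_euler('z',yaw,degrees=True).as_matrix().T+np.array(C)
def lidpts(th):
    # rho,off -> caddy frame
    f=lambda rho,y,o:[.08-rho*np.cos(th)+o*np.sin(th),y,.143+rho*np.sin(th)+o*np.cos(th)]
    return np.array([f(0,-.09,0),f(.166,-.09,0),f(.166,.09,0),f(0,.09,0)])
E
cat > ov.py <<'E'
from h import *
import sys
C=eval(sys.argv[1]);yaw=float(sys.argv[2]);th=float(sys.argv[3]);tag=sys.argv[4]
for n in("scene","top"):
    p=r.grab_frame(n); im=p["color"][:,:,::-1].copy()
    S=3
    im=cv2.resize(im,None,fx=S,fy=S,interpolation=cv2.INTER_CUBIC)
    rim=[[-.0835,-.0935,.142],[.0835,-.0935,.142],[.0835,.0935,.142],[-.0835,.0935,.142]]
    inn=[[-.0725,-.0825,.142],[.0725,-.0825,.142],[.0725,.0825,.142],[-.0725,.0825,.142]]
    for P,col in((rim,(0,0,255)),(inn,(0,255,0)),(lidpts(th),(255,0,255))):
        q=(proj(p,cad(C,yaw,P))*S+S/2).astype(int); cv2.polylines(im,[q],True,col,1)
    c=(proj(p,cad(C,yaw,[0,0,.15]))[0]*S).astype(int)
    x0=max(0,c[0]-350);y0=max(0,c[1]-300)
    cv2.imwrite(f"pics/{tag}_{n}.png",im[y0:y0+600,x0:x0+750])
E
python3 ov.py "[.525,-.137,.0075]" -55 1.79 b
python3 - <<'E'
from h import *
p=r.grab_frame("top")
for z in(0.18,.2): print(z,unproj(p,[(290,75),(352,165),(428,110)],z).round(3).tolist())
E
```

```text
0.18 [[0.746, -0.313, 0.18], [0.573, -0.42, 0.18], [0.672, -0.562, 0.18]]
0.2 [[0.738, -0.313, 0.2], [0.569, -0.418, 0.2], [0.666, -0.556, 0.2]]
```

View pics/b_top.png

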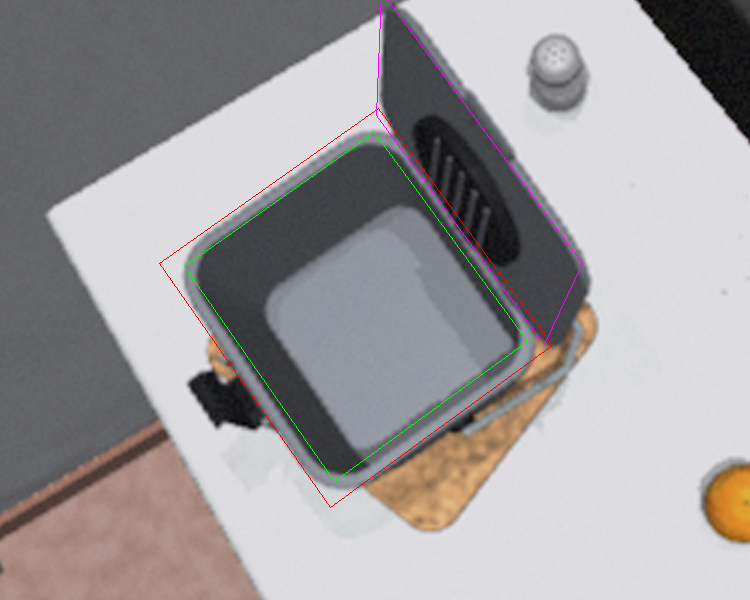

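View pics/b_scene.png

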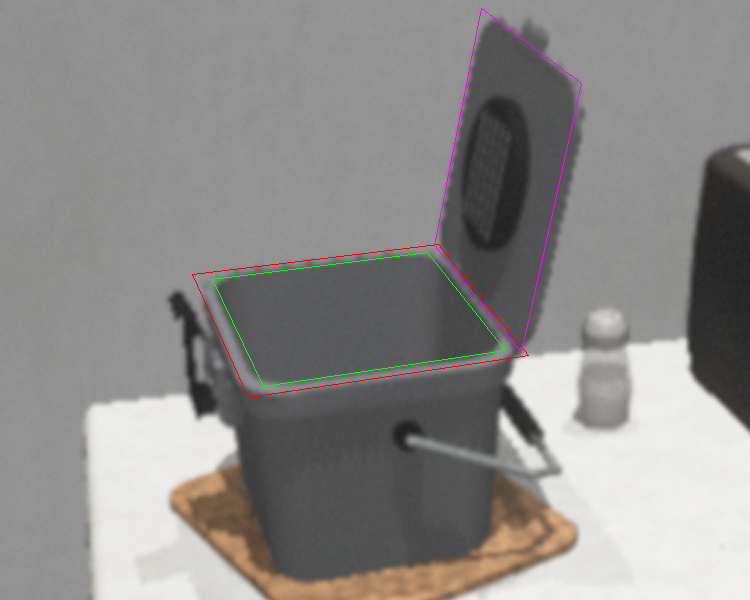

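Overlay in top: the inner rim spans (185,265) to (522,342) in the zoomed crop. The model needs to shift about 5 px down and right; the yaw of -55° fits. I'll apply the shift, then pick the mandarin.

```bash
python3 ov.py "[.5215,-.139,.0065]" -55 1.80 c
```

```text
(no output)
```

View pics/c_top.png

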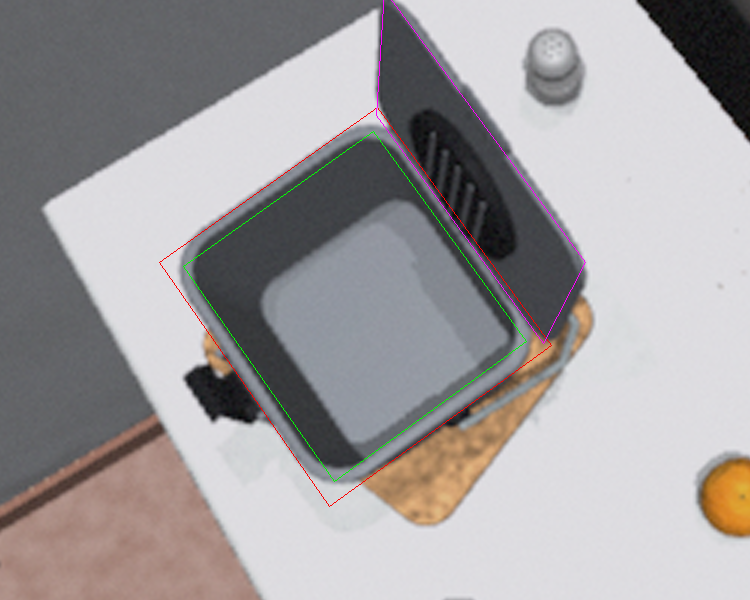

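View pics/c_scene.png

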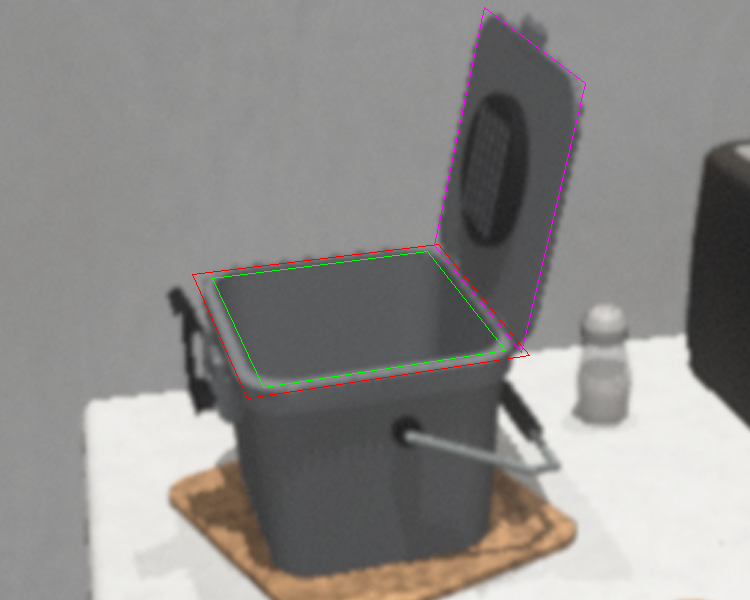

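```bash
python3 - <<'E'
from h import *
# IK checks
def pr(name,p,o):
    q=r.inverse_kinematics(p,o); print(name,None if q is None else np.round(q,1).tolist())
C=[.5215,-.139,.0065]
for yaw in(56-90,56+90): pr("pick%d"%yaw,[.399,-.381,.03],[180,0,yaw])
for yaw in(-55,125):
    P=cad(C,-55,[[-.01,0,.1],[.15,0,.27],[.04,0,.27],[-.045,0,.19]])
    for k in P: pr(yaw,k,[180,0,yaw]); 
E
```

```text
pick-34 [34.0, 45.8, 10.5, 111.2, -18.2, 24.6, -66.0]
pick146 [54.7, 46.7, -21.7, 110.6, 33.7, 29.0, 65.2]
-55 [-1.5, 38.3, 19.4, 112.6, -22.4, 32.8, -111.9]
-55 [9.4, 36.0, 20.4, 81.9, -13.1, 64.5, -113.1]
-55 [2.9, 27.5, 17.9, 96.9, -9.7, 57.1, -120.8]
-55 [-4.1, 28.0, 18.2, 112.2, -12.7, 41.8, -123.4]
125 [27.2, 38.5, -24.3, 111.8, 26.4, 35.2, 20.7]
125 [35.7, 36.6, -26.4, 81.0, 16.8, 66.3, 42.0]
125 [34.6, 29.1, -30.5, 96.0, 16.6, 59.5, 33.7]
125 [28.5, 29.2, -29.0, 111.2, 19.8, 44.4, 23.3]
```

Pose fits: C ≈ (0.5215, -0.139, 0.0065), yaw -55°, lid ≈ 1.80. Picking now.

```bash
python3 - <<'E'
from h import *
r.reach([.399,-.381,.16],[180,0,146])
r.line_to([.399,-.381,.031],vel=.12)
print(r.current_tool_pos().round(4) if hasattr(r.current_tool_pos(),'round') else r.current_tool_pos())
r.clamp(); print("w",r.current_gripper_width(),r.current_force())
r.line_to([.399,-.381,.26],vel=.2)
print("w",r.current_gripper_width(),r.current_force(),r.current_t())
p=r.grab_frame("scene"); cv2.imwrite("pics/d.png",p["color"][:,:,::-1])
E
```

```text
[ 0.3994 -0.3813  0.0316]
w 0.5615907980557228 [0.40774424 0.64386391 1.01230528]
w 0.5597220620389459 [-0.32051525 -0.90699895 -0.49694747] 6.05
```

View pics/d.png

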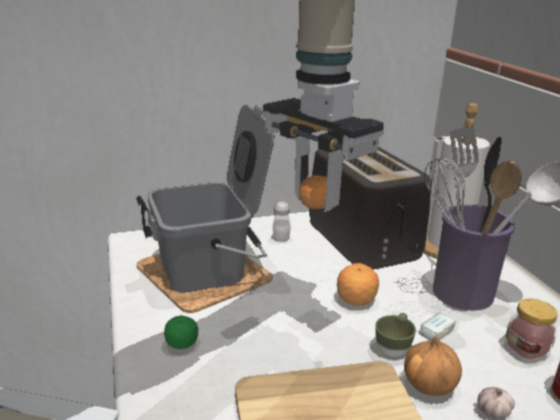

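The mandarin is held at about (316,192), and the orange and cup haven't moved. I'll go up, over, and lower it into the tub.

```bash
python3 - <<'E'
from h import *
C=[.5215,-.139,.0065]
P=lambda x,z,y=0: cad([C[0],C[1],0],-55,[x,y,z])[0]
r.line_to([.399,-.381,.37],vel=.25)
r.line_to(P(-.012,.37),rot=[180,0,125],vel=.2)
s=r.line_to(P(-.012,.11),vel=.12,f_stop=6)
print("stop",s,r.current_tool_pos(),r.current_force(),"w",r.current_gripper_width())
r.let_go(); r.sleep(.5); print("w",r.current_gripper_width())
r.line_to(P(-.012,.37),vel=.25)
print(r.current_t())
p=r.grab_frame("scene"); cv2.imwrite("pics/e.png",p["color"][:,:,::-1])
m=r.mark_of(p,"mandarin_centre");print([(np.round(d["location"],3).tolist(),round(d["confidence"],2)) for d in m])
r.line_to(P(.17,.42),vel=.25)
r.clamp()
p=r.grab_frame("top"); cv2.imwrite("pics/e2.png",p["color"][:,:,::-1])
for l in("mandarin_centre","lid_pad","caddy","salt_shaker"):
  m=r.mark_of(p,l);print(l,[(np.round(d["location"],3).tolist(),round(d["confidence"],2)) for d in m])
print(r.current_t())
E
```

```text
stop False [ 0.51496777 -0.12923471  0.11045888] [-0.57911966 -0.595105   -0.52002263] w 0.5610168481931435
w 1.0023205815342076
13.025
[([0.303, -0.189, 0.026], 0.87)]
mandarin_centre [([0.303, -0.185, 0.021], 0.47), ([0.382, -0.525, -0.001], 0.2)]
lid_pad [([0.499, -0.445, 0.0], 0.49)]
caddy []
salt_shaker [([0.381, -0.524, -0.004], 0.51)]
15.7
```

View pics/e.png

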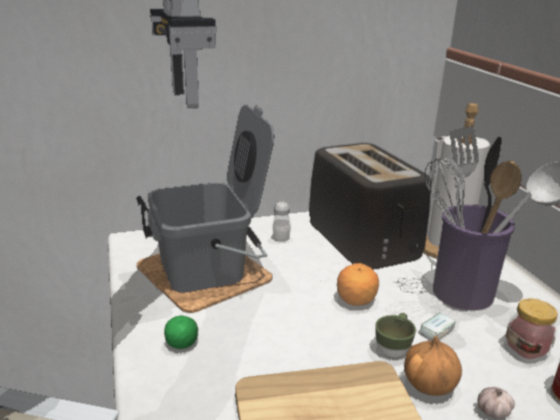

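View pics/e2.png

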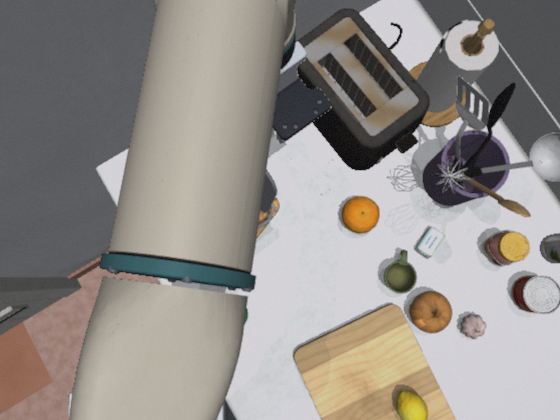

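Scene: the mandarin can no longer be seen on the table, and the caddy and lid are unmoved. The arm hides the caddy from the top camera, so I'll check inside with the wrist camera.

```bash
python3 - <<'E'
from h import *
p=r.grab_frame("wrist"); cv2.imwrite("pics/f.png",p["color"][:,:,::-1])
print(p["origin"],p["orientation"])
m=r.mark_of(p,"mandarin_centre");print([(np.round(d["location"],3).tolist(),round(d["confidence"],2)) for d in m])
E
```

```text
[ 0.58027334 -0.22223523  0.57438187] [-13.63410117  -0.04226039  34.92617702]
[([0.301, -0.186, 0.025], 0.96), ([0.514, -0.132, 0.034], 0.84)]
```

View pics/f.png

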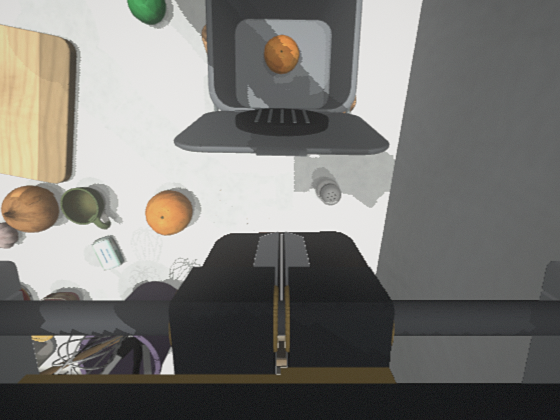

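The mandarin is inside, at pixel (282,54) on the tub floor, and the salt shaker at (330,192) is clear of the push path. Next: lower the closed fingers behind the lid and push it past upright.

```bash
python3 - <<'E'
from h import *
C=[.5215,-.139,.0065]
P=lambda x,z,y=0: cad([C[0],C[1],0],-55,[x,y,z])[0]
f=np.array([-.574,.819,0])
s=r.line_to(P(.17,.275),vel=.15,f_stop=8); print(s)
r.line_to(P(.13,.275),vel=.1)
f0=np.array(r.current_force()); print(r.current_t())
for x in(.11,.09,.08):
    r.line_to(P(x,.275),vel=.05,f_stop=10)
    d=np.array(r.current_force())-f0
    print(x,d.round(2),"along",round(float(d@f),2),r.current_t())
p=r.grab_frame("scene"); cv2.imwrite("pics/g.png",p["color"][:,:,::-1])
for l in("lid_pad","caddy"):
  m=r.mark_of(p,l);print(l,[(np.round(d["location"],3).tolist(),round(d["confidence"],2)) for d in m])
E
```

```text
False
17.4667
0.11 [-1.32  0.25 -1.4 ] along 0.96 18.0167
0.09 [-0.54  0.02 -1.81] along 0.33 18.5667
0.08 [-1.54 -0.   -1.12] along 0.88 18.9167
lid_pad [([0.556, -0.19, 0.274], 0.93)]
caddy [([0.523, -0.136, 0.009], 0.92)]
```

View pics/g.png

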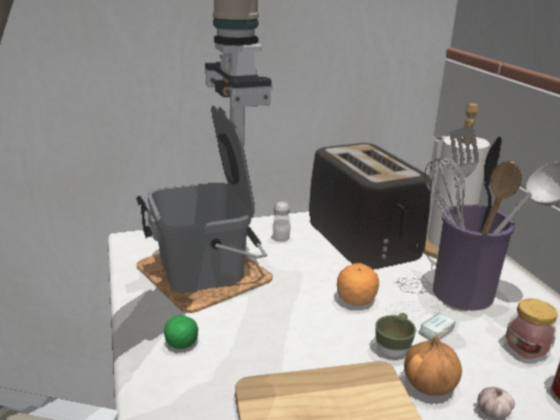

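The lid is now past upright, at about 1.37, with its top at (218,110), and the caddy hasn't moved. I'll continue in small steps and watch for it to fall.

```bash
python3 - <<'E'
from h import *
C=[.5215,-.139,.0065]
P=lambda x,z,y=0: cad([C[0],C[1],0],-55,[x,y,z])[0]
R=Ro.from_euler('z',-55,degrees=True).as_matrix()
x=.08
for i in range(12):
    x-=.005
    r.line_to(P(x,.275),vel=.03)
    r.sleep(.35)
    p=r.grab_frame("scene"); m=r.mark_of(p,"lid_pad")
    out=[(( (np.array(d["location"])-C)@R).round(3).tolist(),round(d["confidence"],2)) for d in m]
    print(round(x,3),out,round(r.current_t(),2))
    if out and out[0][1]>.4 and (out[0][0][2]<.23): 
        break
r.sleep(.3)
p=r.grab_frame("scene"); cv2.imwrite("pics/i.png",p["color"][:,:,::-1])
m=r.mark_of(p,"lid_pad");print([(( (np.array(d["location"])-C)@R).round(3).tolist(),round(d["confidence"],2)) for d in m])
E
```

```text
0.075 [([0.06, 0.002, 0.265], 0.81)] 19.83
0.07 [([0.054, 0.002, 0.263], 0.64)] 20.6
0.065 [([0.049, 0.002, 0.262], 0.92)] 21.37
0.06 [([0.043, 0.0, 0.26], 0.89)] 22.13
0.055 [([0.027, 0.001, 0.255], 0.56)] 22.9
0.05 [([-0.016, 0.002, 0.222], 0.74)] 23.67
[([-0.043, 0.001, 0.151], 0.83)]
```

View pics/i.png

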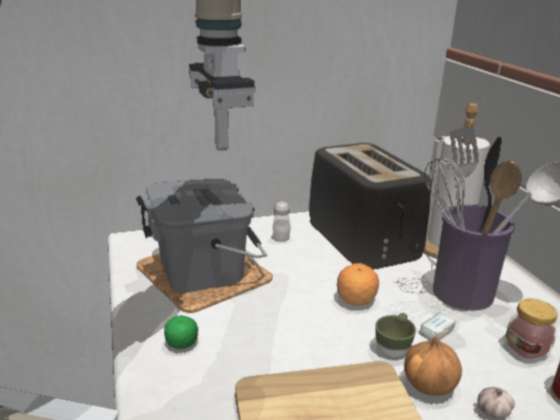

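The lid fell by itself and now rests ajar. Now the gentle press on the pad, in small force-checked steps.

```bash
python3 - <<'E'
from h import *
C=[.5215,-.139,.0065]
P=lambda x,z,y=0: cad([C[0],C[1],0],-55,[x,y,z])[0]
R=Ro.from_euler('z',-55,degrees=True).as_matrix()
r.line_to(P(-.045,.275),vel=.12)
r.line_to(P(-.045,.205),vel=.1,f_stop=5)
r.sleep(.3)
f0=np.mean([r.current_force()[2] for _ in range(5)])
fz=lambda: float(np.mean([r.current_force()[2] for _ in range(3)])-f0)
z=.195; contact=None; peak=0; log=[]
r.line_to(P(-.045,z),vel=.03,f_stop=3)
fs=[]
while z>.172 and r.current_t()<55:
    F=fz(); log.append((round(z*1e3,2),round(F,2))); peak=max(peak,F)
    if contact is None and F>1.5: contact=z
    if F>15.2: print("high"); break
    if peak>6 and F<peak-3: print("CLICK"); break
    z-= .00025 if contact else .001
    r.line_to(P(-.045,z),vel=.01)
print(log,"contact",contact,"peak",peak,round(r.current_t(),2))
print(r.current_tool_pos())
E
```

```text
CLICK
[(195.0, 1.71), (194.75, 1.11), (194.5, 1.08), (194.25, 0.66), (194.0, -0.14), (193.75, 0.81), (193.5, 0.55), (193.25, 1.25), (193.0, 0.46), (192.75, 1.05), (192.5, 1.29), (192.25, 0.63), (192.0, 0.35), (191.75, -0.06), (191.5, 0.94), (191.25, 1.06), (191.0, 0.03), (190.75, -0.62), (190.5, 0.71), (190.25, 0.89), (190.0, 0.17), (189.75, -0.1), (189.5, 0.77), (189.25, 1.11), (189.0, 0.85), (188.75, 0.01), (188.5, -0.01), (188.25, -0.26), (188.0, 1.08), (187.75, 1.53), (187.5, 1.2), (187.25, 1.46), (187.0, 3.97), (186.75, 7.26), (186.5, 5.24), (186.25, 5.78), (186.0, 5.97), (185.75, 6.16), (185.5, 6.57), (185.25, 7.73), (185.0, 6.63), (184.75, 8.64), (184.5, 7.63), (184.25, 8.68), (184.0, 8.86), (183.75, 9.83), (183.5, 10.26), (183.25, 9.87), (183.0, 11.19), (182.75, 11.31), (182.5, 11.91), (182.25, 3.54)] contact 0.195 peak 11.908744152979112 39.39
[ 0.49575138 -0.10216736  0.18208725]
```

That is a clear click: the force dropped from 11.9 N to 3.5 N, well under the 16 N limit. I'll lift off, check and hand in.

```bash
python3 - <<'E'
from h import *
C=[.5215,-.139,.0065]
P=lambda x,z,y=0: cad([C[0],C[1],0],-55,[x,y,z])[0]
R=Ro.from_euler('z',-55,degrees=True).as_matrix()
r.line_to(P(-.045,.30),vel=.08)
r.line_to(P(-.045,.38),vel=.15)
r.move_joints([69.912,36.005,2.206,86.941,-1.547,57.084,-1.146]) if False else None
r.sleep(.3)
for n in("scene","wrist"):
    p=r.grab_frame(n)
    im=p["color"][:,:,::-1]
    cv2.imwrite(f"pics/k_{n}.png",im)
    if n=="scene": cv2.imwrite("pics/k_zoom.png",cv2.resize(im[160:320,110:300],None,fx=4,fy=3.75,interpolation=cv2.INTER_CUBIC))
    for l in("lid_pad","catch_hook","caddy","orange","salt_shaker","espresso_cup"):
        m=r.mark_of(p,l);print(n,l,[(np.round(d["location"],3).tolist(),((np.array(d["location"])-C)@R).round(3).tolist(),round(d["confidence"],2)) for d in m[:1]])
print(r.current_t(),r.current_force())
E
```

```text
scene lid_pad [([0.502, -0.099, 0.157], [-0.044, 0.007, 0.15], 0.57)]
scene catch_hook [([0.468, -0.065, 0.155], [-0.091, -0.001, 0.149], 0.92)]
scene caddy [([0.524, -0.138, 0.006], [0.001, 0.003, -0.0], 0.6)]
scene orange [([0.503, -0.453, -0.0], [0.247, -0.195, -0.007], 0.6)]
scene salt_shaker []
scene espresso_cup [([0.384, -0.527, 0.002], [0.239, -0.335, -0.004], 0.64)]
wrist lid_pad [([0.499, -0.099, 0.153], [-0.046, 0.004, 0.146], 0.77)]
wrist catch_hook [([0.469, -0.06, 0.156], [-0.095, 0.002, 0.15], 0.84)]
wrist caddy []
wrist orange []
wrist salt_shaker []
wrist espresso_cup []
42.7 [-0.18688962 -0.43733221  0.22719842]
```

View pics/k_zoom.png

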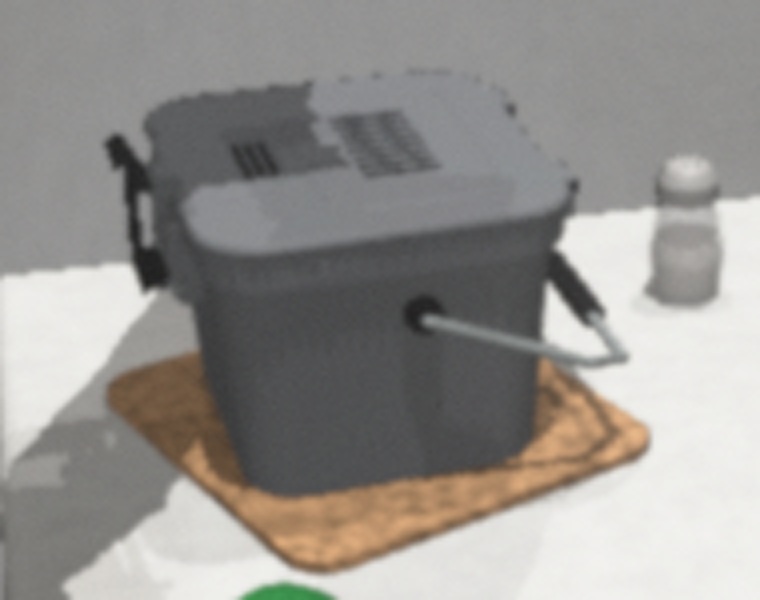

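View pics/k_wrist.png

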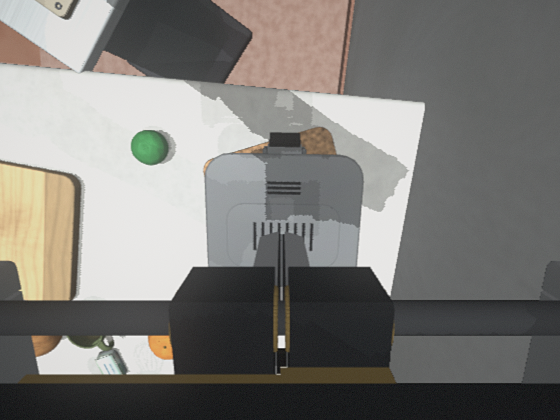

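The zoomed view shows the lid seated flush with the catch upright at (125,150), and the caddy, shaker, orange and cup are where they were. Handing in.

```bash
python3 -c "
from station import r
r.hand_in(); print(r.current_t())"
```

```text
the job is handed in; nothing more can be done
the job is handed in; nothing more can be done
```

The mandarin is in the caddy, the lid is shut with its catch snapped over, and I handed the job in at about 43 s of the 70 s allowed.

- **Mandarin:** I put it into the tub, and the wrist camera showed it lying inside before the lid was closed.
- **Lid:** I pushed it from behind in 5 mm steps. At about 1.1 rad it fell shut by itself, ahead of the fingers.
- **Catch:** I pressed the ribbed pad in 0.25 mm steps. The force rose to 11.9 N and dropped to 3.5 N at the click, when I stopped and lifted off.
- **Last checks:** The lid looks flush with the rim in the pictures. The marks put the pad at 146 to 150 mm in the caddy's frame, against 149 mm when shut. Caddy, orange and cup are within about 3 mm of their first marks, which is inside the measuring error.

Two things came out less cleanly:
- **Salt shaker:** the detector missed it in the last pictures. I judged it unmoved by eye in the scene picture.
- **Contact detection:** noise in the force reading triggered it early during the press. This only made the fine steps start sooner.

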